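Vent and release the orange coolant tank cap

ROBOT

A 7-joint arm with a two-finger parallel gripper is mounted at the origin on the work surface. World frame = base frame: x ahead of the robot, y to its left, z up, the work surface at z = 0. Lengths are in m, angles in rad, forces in N, time in s.
With the tool pointing down it reaches from about 0.425 to 0.875 m from the base axis. Payload 4.7 kg.
Tool frame: the origin (TCP) lies midway between the tips of the shut fingers; the grasp point (between the pads) lies 19 mm behind it; x points along the fingers, y is the direction in which the jaws open and shut, and the axes are right-handed (so a half turn about x gives the same grasp; the last joint's range is limited). The gripper opens to 85 mm and grips with 20 to 120 N. Pads are 22 mm wide; open, the fingers measure 114 mm over their backs; the gripper's body (76 mm by 85 mm) begins 54 mm behind the grasp point. The pads swing forward as they close: fully open they stand 13 mm farther back than shut.
Start: joints at [1.335, 0.321, -0.07, 1.45, 0.023, 1.371, -0.057], TCP at [0.161, -0.63, 0.231] pointing down, gripper open.
Joint ranges: [-2.86, 2.86], [-0.3, 2.09], [-1.38, 1.24], [0.06, 2.45], [-1.56, 4.7], [0.09, 2.05], [-2.69, 2.69]. Speed limits (rad/s): [2.57, 2.57, 3.14, 3.14, 3.14, 3.14, 3.14].

INTERFACE

Orientations are given as a unit quaternion [x, y, z, w].
In Python, from workcell import robot gives the robot as it stands.
- The arm moves only by the shell command python3 -m handwheel 'ROWS' [FORCE]. ROWS is JSON, a list of rows, each a list of 5 numbers: the finger opening in cm, from 0 to 8.54, then the shift along the tool's x, y, z in cm, then the turn about the tool's x in rad. A call has 1 to 20 rows; each row shifts and turns the commanded pose from where the row before left it, along the tool's axes as they then stand; what a row does not reach is not made up. A row lasts 1/12 s, in which the tool goes at most 41.7 mm and 7.16 degrees, less where a joint would pass 70% of its speed; a pose out of reach is approached as far as the arm can. A call is refused whole if a number of a shift passes 4.17 or a number of a turn 0.125, either way. A call with a gripper value outside its range is refused whole. The fingers move at their own pace and stop on an object; FORCE is the grip in N (left out, the last holds). Time passes only in rows, so rows that do not move let the fingers close. It gives the time, the measured TCP pose, the force and the opening at its end, in the units of the state.
- robot.sense(): the state, without advancing time (a new reading comes with each control period).
- robot.camera(name): name is "scene" or "side" or "wrist"; returns a dict with "img" (420x560x3 uint8, blue, green, red), "camera_matrix" (3x3 intrinsics, pixels), "R" (3x3) and "t" (3): a world point X has camera coordinates R X + t; the wrist camera has in their place "hand_eye" (4x4, takes a point from camera to tool coordinates, whose origin is the TCP and whose axes are the tool frame's). Camera axes: x right, y down, z forward; pixel columns grow to the right and rows downward; lengths in m; the calibration is good to about 2 mm. The wrist camera is an equidistant fisheye: a pixel r from the principal point sees the ray r / f radians off the axis. A picture is of the moment at which its call begins: read the wrist's pose just before it. There is no depth.
- robot.job_done(): hands the job in, once; it reports no verdict.
The state is a dict: "time": time; "joint_pos": joint angles; "qd": joint speeds; "joint_efforts": joint torques, N m; "eef_pos": TCP position; "tool_rot": TCP orientation; "wrist_force": force on the tool from outside, world axes, zero at the start; "ft_torque": the same for the moment, N m; "grip_width": finger opening in m.
Only numpy, scipy, OpenCV 4.12 (cv2) and the standard library are available. Lean on these libraries where they do the work, as an engineer would, in place of code of your own. Each camera call takes 0.05 s, during which the arm holds its last target.

TASK

Open the pressure cap of the orange-capped coolant tank: turn it anticlockwise without pressing until it meets its first stop and pause there a moment to let it vent, press it down, keep it down while turning it on past the stop as far as it will go, then let it spring back up and let go of it. Leave the blue cap closed.

Things in the scene. Friction and masses are not known exactly. Their poses are not given: they have to be found in the camera images.
- cap_grip (a point): Grip point of the orange cap: a disc 66 mm across, its flat top 149 mm above the bench, with an upright grip bar across it, 60 mm long, 14 wide, 34 high. The point lies on the cap's vertical turning axis, in the bar, 12 mm below its top and 22 mm above the disc. x along the bar, y across it (pinch along y, from above), z up; it turns and sinks with the cap.
- cap_turn (a joint): Turn of the orange cap in rad, anticlockwise from above positive. 0 is shut; starts at 0 to 0.2. Unpressed, two steel lugs in line with the bar's ends meet two steel stops at about 0.65 (the first stop). Pressed 5 to 8 mm they pass beneath; clear beyond 1.05; travel ends at 1.4. Turns lightly (0.06 N m), stays where left; one grasp does it all. Lugs and stops lie below the disc's top.
- cap_press (a joint): How far the orange cap is pressed down, in m: 0 is up, 0.008 is the bottom. A spring pushes it up with about 4 N at the top and 8 N at the bottom. Past the stops it springs up again behind them.
- blue_turn (a joint): Turn of the blue cap, in rad, on the wrong tank; 0 is shut; starts at 0 to 0.2 and is left shut. Both tanks are white, round, 108 mm across, bolted to the bench and alike but for the colour of cap and band; either may stand on the left, their axes at least 0.2 m apart.

How it is judged:
By the outcome, as a careful person would: the job done as asked, in the order asked, and still so for the second after the job is handed in, with the robot touching nothing.
It also fails if it takes over 38 s, if anything falls off the work surface, if the arm or the gripper's body presses on something with over 40 N, if the wrist force passes 120 N, or if a joint passes its speed limit or range.

## Working session

There is one attempt and no reset: what is moved stays moved. The work goes in short steps, Python scripts to look and compute and a shell command to move; the robot and the scene stay as the last step left them, time stands still between calls to the robot, and variables do not carry over. Pictures are saved under pics/ and viewed, and the job is handed in when it is done.

```bash
mkdir -p pics
python3 - <<'E'
from workcell import robot
import cv2,numpy as np
np.set_printoptions(precision=4,suppress=True)
s=robot.sense()
for k,v in s.items(): print(k,v)
for n in["scene","side","wrist"]:
    c=robot.camera(n); cv2.imwrite(f"pics/{n}0.png",c["img"])
    np.savez(f"{n}0.npz",**c)
    for k in c:
        if k!="img": print(n,k,np.array(c[k]).tolist())
E
```

```text
time 0.0
joint_pos [ 1.3351  0.3218 -0.0701  1.4517  0.0225  1.3708 -0.0569]
qd [-0.0005  0.0007  0.0018 -0.0011 -0.0001 -0.001  -0.0006]
joint_efforts [  0.0008 -49.3588  -0.3816 -31.4339   0.0131   0.0113  -0.    ]
eef_pos [ 0.1605 -0.6293  0.2302]
tool_rot [-0.7015 -0.0887  0.7017 -0.0874]
wrist_force [ 0.0396 -0.4786 -0.1381]
ft_torque [ 0.0295 -0.0058  0.046 ]
grip_width 0.08540987206975263
scene camera_matrix [[441.0823563779341, 0.0, 277.0495857860942], [0.0, 441.0823563779341, 208.2524797552001], [0.0, 0.0, 1.0]]
scene R [[0.4507384919766019, 0.8925719743712022, -0.01225081294251009], [0.5636210796677714, -0.2952109000804982, -0.7714802674260681], [-0.6922182390003853, 0.34083103591186625, -0.6361352957936304]]
scene t [-0.2527405442419397, -0.17717232816759845, 1.3325181277295484]
side camera_matrix [[466.346439537333, 0.0, 274.37133628119807], [0.0, 466.346439537333, 209.15545705092669], [0.0, 0.0, 1.0]]
side R [[-0.948428005873813, -0.3166525629631309, -0.014678966009324708], [-0.16204200379337363, 0.5241019500752522, -0.8360978022539863], [0.27244578668214126, -0.7905999622414603, -0.5483839831933013]]
side t [0.5061153479805665, 0.26276225260383557, 0.872720853726174]
wrist camera_matrix [[325.19226210127806, 0.0, 274.7897576716173], [0.0, 325.19226210127806, 209.36050573511574], [0.0, 0.0, 1.0]]
wrist hand_eye [[-0.0002500255272352181, -0.3137291448102598, 0.9495124860600092, -0.14233193582758596], [0.9999997996781066, 0.000473692060905746, 0.0004198327964859103, 0.0005840701122451497], [-0.0005814903105823493, 0.9495124008207864, 0.31372896352833624, -0.07960999576084606], [0.0, 0.0, 0.0, 1.0]]
```

View pics/scene0.png

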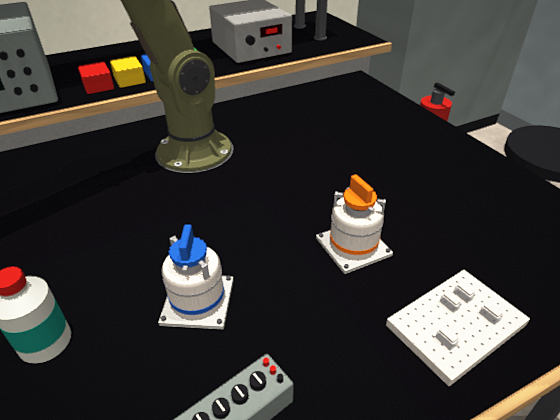

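View pics/side0.png

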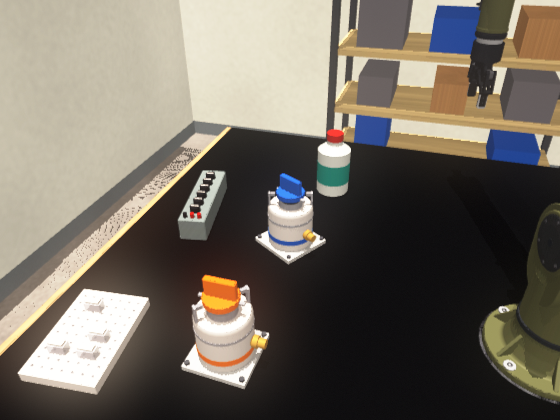

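View pics/wrist0.png

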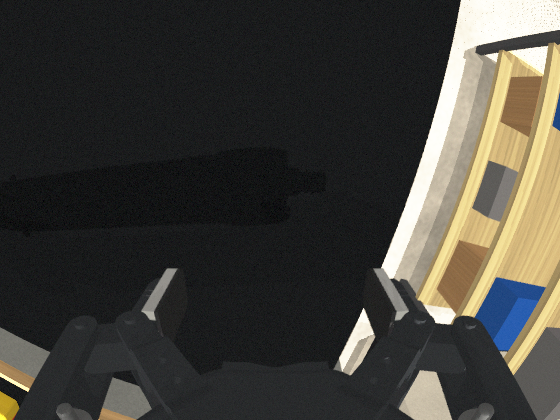

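The orange cap is at about (360,195) in the scene view and (221,295) in the side view. The blue one is at (187,247) and (290,190). I'll zoom in on the orange cap.

Run:
```python
import cv2,numpy as np
a=cv2.imread("pics/scene0.png")[165:235,315:405]; b=cv2.imread("pics/side0.png")[265:335,180:270]
o=np.hstack([cv2.resize(x,None,fx=4.4,fy=4.4,interpolation=cv2.INTER_CUBIC) for x in(a,b)])
cv2.imwrite("pics/zoom0.png",o)
for n in("scene","side"):
    im=cv2.imread(f"pics/{n}0.png");h=cv2.cvtColor(im,cv2.COLOR_BGR2HSV)
    m=cv2.inRange(h,(5,150,90),(20,255,255))
    nl,l,st,c=cv2.connectedComponentsWithStats(m)
    print(n,[(st[i].tolist()) for i in range(1,nl) if st[i,4]>40])
```

```text
scene [[343, 174, 34, 37, 823], [330, 236, 49, 19, 192]]
side [[303, 232, 12, 9, 50], [200, 274, 41, 41, 905], [197, 336, 71, 31, 322]]
```

View pics/zoom0.png

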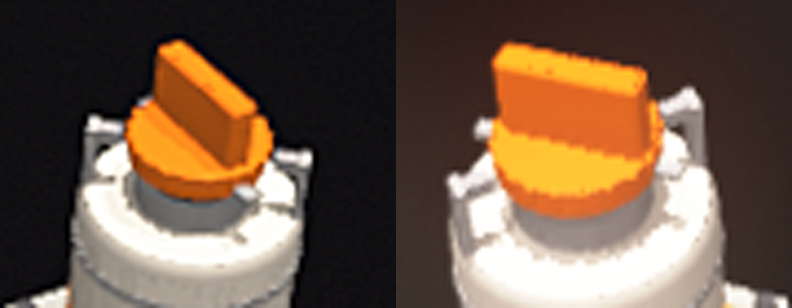

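The bar's top face shows in both views. In the zoomed scene view its corners are (160,47), (182,40), (256,108) and (235,120). In the zoomed side view they are (494,60), (508,43), (648,70) and (640,90). I'll cast these onto z=0.183.

```bash
cat > h.py <<'E'
import numpy as np
def cast(c,uv,z):
    R=c["R"];t=c["t"];K=c["camera_matrix"]
    d=R.T@np.linalg.solve(K,[uv[0],uv[1],1]);o=-R.T@t
    return o+d*(z-o[2])/d[2]
E
python3 - <<'E'
import numpy as np
from h import *
from workcell import robot
from scipy.spatial.transform import Rotation as Ro
np.set_printoptions(precision=4,suppress=True)
S=np.load("scene0.npz");D=np.load("side0.npz")
for c,off,dx,pts in((S,(315,165),0,[(160,47),(182,40),(256,108),(235,120)]),(D,(180,265),396,[(494,60),(508,43),(648,70),(640,90)])):
    P=np.array([cast(c,(off[0]+(u-dx)/4.4-.4,off[1]+v/4.4-.4),.183) for u,v in pts])
    e=(P[2]+P[3]-P[0]-P[1])/2
    print(P[:,:2],"ctr",P.mean(0),"len",np.linalg.norm(e),"dir",np.degrees(np.arctan2(e[1],e[0])))
s=robot.sense(); print(Ro.from_quat(s["tool_rot"]).as_matrix())
E
```

```text
[[0.5405 0.1825]
 [0.5406 0.1948]
 [0.5996 0.1937]
 [0.6025 0.1802]] ctr [0.5708 0.1878 0.183 ] len 0.06057574419373822 dir -1.5804563174323554
[[0.5937 0.1947]
 [0.5928 0.1842]
 [0.5356 0.1822]
 [0.5343 0.1933]] ctr [0.5641 0.1886 0.183 ] len 0.05835745240907525 dir -178.37351465596223
[[-0.0004  0.2472 -0.969 ]
 [ 0.0014 -0.969  -0.2472]
 [-1.     -0.0015  0.0001]]
```

```bash
python3 -m handwheel '[[8.5,0,0,0,0.125],[8.5,0,0,0,0.125],[8.5,0,-2.5,-3.2,0],[8.5,0,-2.5,-3.2,0],[8.5,0,-2.5,-3.2,0],[8.5,0,-2.5,-3.2,0],[8.5,0,-2.5,-3.2,0],[8.5,0,-2.5,-3.2,0],[8.5,0,-2.5,-3.2,0],[8.5,0,-2.5,-3.2,0],[8.5,0,-2.5,-3.2,0],[8.5,0,0,0,0]]' 60
```

```text
time: 1.15
eef_pos: [0.4572, -0.3957, 0.2312]
tool_rot: [0.709, 0.007, -0.705, 0.003]
wrist_force: [1.0, 0.8, 1.1]
grip_width: 0.0852
```

```bash
python3 -m handwheel '[[8.5,0,-3.9,-0.74,0],[8.5,0,-3.9,-0.74,0],[8.5,0,-3.9,-0.74,0],[8.5,0,-3.9,-0.74,0],[8.5,0,-3.9,-0.74,0],[8.5,0,-3.9,-0.74,0],[8.5,0,-3.9,-0.74,0],[8.5,0,-3.9,-0.74,0],[8.5,0,-3.9,-0.74,0],[8.5,0,-3.9,-0.74,0],[8.5,0,-3.9,-0.74,0],[8.5,0,-3.9,-0.74,0],[8.5,0,-3.9,-0.74,0],[8.5,0,-3.9,-0.74,0],[8.5,0,-3.9,-0.74,0],[8.5,0,0,0,0],[8.5,0,0,0,0],[8.5,0,0,0,0]]'
python3 - <<'E'
from workcell import robot
import cv2,numpy as np
np.set_printoptions(precision=4,suppress=True)
s=robot.sense();print(s["joint_pos"],s["eef_pos"],s["tool_rot"])
c=robot.camera("wrist"); cv2.imwrite("pics/w1.png",c["img"]); np.savez("w1.npz",p=s["eef_pos"],q=s["tool_rot"],**c)
E
```

```text
time: 2.65
eef_pos: [0.5597, 0.1793, 0.2307]
tool_rot: [-0.707, 0.0, 0.707, -0.0]
wrist_force: [0.1, -1.1, 0.4]
grip_width: 0.0851
[ 0.2378  0.2557 -0.7002  1.5919  0.1681  1.3567 -2.0533] [0.5597 0.1793 0.2307] [-0.7068  0.0004  0.7074 -0.0003]
```

View pics/w1.png

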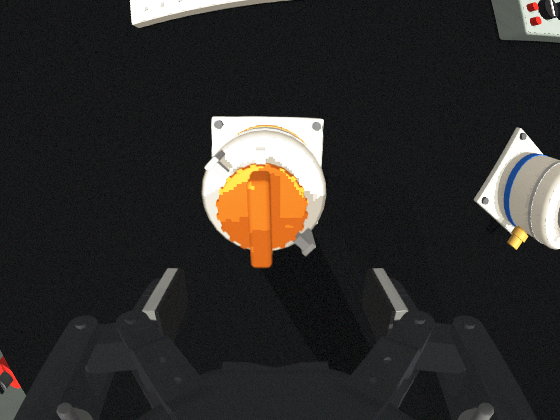

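The wrist view shows the orange bar running from about (260,172) to (261,268), nearly vertical in the image, with the disc centred near (262,207). I'll zoom in and cast it.

Run:
```python
import cv2
a=cv2.imread("pics/w1.png")[155:280,205:320]
cv2.imwrite("pics/zw1.png",cv2.resize(a,None,fx=4.8,fy=4.8,interpolation=cv2.INTER_CUBIC))
```

```text
(no output)
```

View pics/zw1.png

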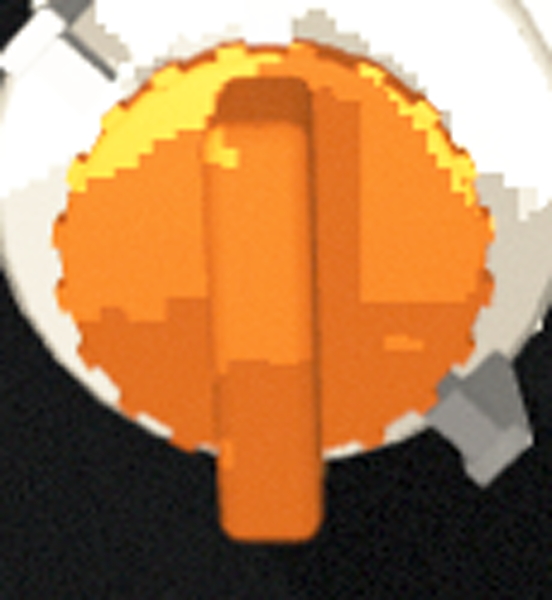

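The bar's top-face corners in the zoom are (203,124), (308,124), (322,540) and (218,540).

Run:
```python
import numpy as np,cv2
from scipy.spatial.transform import Rotation as Ro
np.set_printoptions(precision=4,suppress=True)
w=np.load("w1.npz");K=w["camera_matrix"];H=w["hand_eye"];T=Ro.from_quat(w["q"]).as_matrix();p=w["p"]
def cw(uv,z):
    n=cv2.fisheye.undistortPoints(np.array([[uv]],float),K,np.zeros(4))[0,0]
    d=T@H[:3,:3]@np.array([*n,1]);o=T@H[:3,3]+p
    return o+d*(z-o[2])/d[2]
P=np.array([cw((205+u/4.8-.4,155+v/4.8-.4),.183) for u,v in[(203,124),(308,124),(322,540),(218,540)]])
e=(P[0]+P[1]-P[2]-P[3])/2
print(P[:,:2],P.mean(0),np.linalg.norm(e),np.degrees(np.arctan2(e[1],e[0])))
# disc extents at z .149
D=np.array([cw((205+u/4.8-.4,155+v/4.8-.4),.149) for u,v in[(55,245),(492,245),(265,45)]]);print(D)
```

```text
[[0.595  0.1952]
 [0.5949 0.182 ]
 [0.5364 0.1804]
 [0.5364 0.1948]] [0.5657 0.1881 0.183 ] 0.058568631452959326 0.958075194928713
[[0.5683 0.2213 0.149 ]
 [0.5682 0.1549 0.149 ]
 [0.5988 0.1888 0.149 ]]
```

```bash
python3 -m handwheel '[[8.5,0,-0.9,-0.7,0],[8.5,1.3,0,0,0],[8.5,1.3,0,0,0],[8.5,1.3,0,0,0],[8.5,1.3,0,0,0],[8.5,1.3,0,0,0],[8.5,1.1,0,0,0],[8.5,0,0,0,0],[8.5,0,0,0,0]]' 40
python3 - <<'E'
from workcell import robot
import cv2
for n in("scene","side"):
    cv2.imwrite(f"pics/{n}2.png",robot.camera(n)["img"])
a=cv2.imread("pics/scene2.png")[120:260,290:430]; b=cv2.imread("pics/side2.png")[220:360,150:290]
import numpy as np
cv2.imwrite("pics/z2.png",cv2.resize(np.hstack([a,b]),None,fx=2.8,fy=2.8,interpolation=cv2.INTER_CUBIC))
E
```

```text
time: 3.45
eef_pos: [0.5663, 0.1888, 0.1543]
tool_rot: [-0.707, 0.0, 0.708, -0.0]
wrist_force: [-0.5, -0.1, 0.2]
grip_width: 0.085
```

View pics/z2.png

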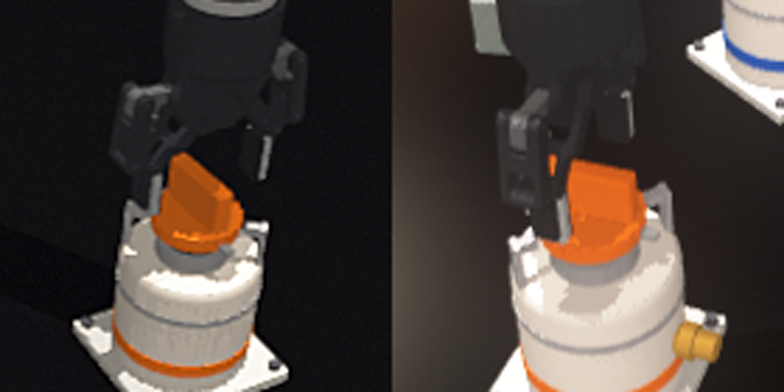

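The fingers straddle the bar and touch nothing. I'll close on it.

```bash
python3 -m handwheel '[[4,0,0,0,0],[4,0,0,0,0],[4,0,0,0,0],[4,0,0,0,0],[1,0,0,0,0],[1,0,0,0,0],[1,0,0,0,0],[1,0,0,0,0],[1,0,0,0,0],[1,0,0,0,0]]' 40
python3 - <<'E'
from workcell import robot
s=robot.sense();print(s["eef_pos"],s["wrist_force"],s["ft_torque"],s["grip_width"])
E
```

```text
time: 4.38
eef_pos: [0.5669, 0.1891, 0.1555]
tool_rot: [0.707, -0.0, -0.707, -0.0]
wrist_force: [-0.1, -0.1, 2.6]
grip_width: 0.0133
[0.56687405 0.18913921 0.1554615 ] [-0.11822022 -0.10832979  2.60080908] [-0.04036889  0.08394491 -0.03779522] 0.013270451395064355
```

The grip is on, with 2.6 N of upward reaction. I'll take that off so the turn is unpressed, then start turning.

```bash
python3 -m handwheel '[[1,-0.12,0,0,0],[1,0,0,0,0],[1,0,0,0,0]]' 60
python3 -m handwheel '[[1,0,0,0,-0.05],[1,0,0,0,-0.05],[1,0,0,0,-0.05],[1,0,0,0,-0.05],[1,0,0,0,-0.05],[1,0,0,0,-0.05],[1,0,0,0,0],[1,0,0,0,0]]'
cat > st.py <<'E'
from workcell import robot
import numpy as np
from scipy.spatial.transform import Rotation as Ro
np.set_printoptions(precision=4,suppress=True)
s=robot.sense();M=Ro.from_quat(s["tool_rot"]).as_matrix()
print(s["time"],s["eef_pos"],"yaw+90 rad",np.arctan2(M[1,1],M[0,1])+np.pi/2,"F",s["wrist_force"],"T",s["ft_torque"],s["grip_width"],s["joint_pos"][6])
E
python3 st.py
```

```text
time: 4.63
eef_pos: [0.5668, 0.1891, 0.1556]
tool_rot: [-0.707, -0.0, 0.707, 0.0]
wrist_force: [1.8, 1.7, -6.3]
grip_width: 0.0132
time: 5.3
eef_pos: [0.5667, 0.1894, 0.1557]
tool_rot: [-0.699, -0.106, 0.699, -0.105]
wrist_force: [3.9, 3.1, -8.1]
grip_width: 0.013
5.3 [0.5667 0.1894 0.1557] yaw+90 rad 0.2987149874788979 F [ 3.9276  3.0639 -8.0549] T [ 0.6811 -0.8344  0.0758] 0.012950670360875782 -1.819183999602997
```

```bash
python3 -m handwheel '[[1,0.09,0,0,0],[1,0,0,0,-0.04],[1,0,0,0,-0.04],[1,0,0,0,-0.04],[1,0,0,0,0],[1,0,0,0,0]]'; python3 st.py
python3 -m handwheel '[[1,0,0,0,-0.04],[1,0,0,0,0]]'; python3 st.py
```

```text
time: 5.8
eef_pos: [0.5667, 0.1895, 0.1556]
tool_rot: [0.692, 0.147, -0.692, 0.147]
wrist_force: [0.9, 2.9, -5.3]
grip_width: 0.0128
5.8 [0.5667 0.1895 0.1556] yaw+90 rad 0.41857985120314023 F [ 0.9472  2.9188 -5.3062] T [ 0.6593 -0.5015  0.063 ] 0.012778700177809896 -1.7061857614568103
time: 5.97
eef_pos: [0.5667, 0.1896, 0.1556]
tool_rot: [0.689, 0.161, -0.688, 0.161]
wrist_force: [1.3, 2.6, -6.0]
grip_width: 0.013
5.9667 [0.5667 0.1896 0.1556] yaw+90 rad 0.45979555718454534 F [ 1.2807  2.6196 -6.0246] T [ 0.7163 -0.442   0.0537] 0.013046550251097473 -1.6671859373645086
```

```bash
for i in 1; do :; done; python3 -m handwheel '[[1,0,0,0,-0.03],[1,0,0,0,-0.03],[1,0,0,0,0]]'; python3 st.py
python3 -m handwheel '[[1,0,0,0,-0.03],[1,0,0,0,0]]'; python3 st.py
python3 -m handwheel '[[1,0,0,0,-0.03],[1,0,0,0,0]]'; python3 st.py
```

```text
time: 6.22
eef_pos: [0.5667, 0.1896, 0.1556]
tool_rot: [0.683, 0.182, -0.683, 0.181]
wrist_force: [1.6, 2.5, -5.6]
grip_width: 0.013
6.2167 [0.5667 0.1896 0.1556] yaw+90 rad 0.5191045444146252 F [ 1.6174  2.5035 -5.5651] T [ 0.8316 -0.4087  0.0172] 0.012993631968563029 -1.61108389672429
time: 6.38
eef_pos: [0.5666, 0.1896, 0.1556]
tool_rot: [-0.681, -0.192, 0.681, -0.191]
wrist_force: [1.3, 4.2, -5.8]
grip_width: 0.0126
6.3833 [0.5666 0.1896 0.1556] yaw+90 rad 0.5489751295509295 F [ 1.2954  4.172  -5.7695] T [ 0.9064 -0.3985  0.0314] 0.012645171853575712 -1.5829041300606252
time: 6.55
eef_pos: [0.5666, 0.1897, 0.1556]
tool_rot: [0.678, 0.202, -0.678, 0.202]
wrist_force: [1.0, 3.6, -5.6]
grip_width: 0.0129
6.55 [0.5666 0.1897 0.1556] yaw+90 rad 0.5789911853418299 F [ 0.9935  3.6094 -5.6332] T [ 1.006  -0.3626  0.0068] 0.01288282833953264 -1.554604209093741
```

```bash
python3 -m handwheel '[[1,0,0,0,-0.03],[1,0,0,0,0]]'; python3 st.py
python3 -m handwheel '[[1,0,0,0,-0.03],[1,0,0,0,0]]'; python3 st.py
python3 - <<'E'
from workcell import robot
import cv2,numpy as np
cv2.imwrite("pics/w3.png",robot.camera("wrist")["img"])
a=robot.camera("scene")["img"][120:260,290:430]; b=robot.camera("side")["img"][220:360,150:290]
cv2.imwrite("pics/z3.png",cv2.resize(np.hstack([a,b]),None,fx=2.8,fy=2.8,interpolation=cv2.INTER_CUBIC))
E
```

```text
time: 6.72
eef_pos: [0.5666, 0.1897, 0.1556]
tool_rot: [0.675, 0.212, -0.675, 0.212]
wrist_force: [0.3, 4.7, -6.1]
grip_width: 0.013
6.7167 [0.5666 0.1897 0.1556] yaw+90 rad 0.608979451949492 F [ 0.3198  4.6797 -6.1011] T [ 1.0941 -0.295  -0.0176] 0.01298765958237274 -1.526271747157272
time: 6.88
eef_pos: [0.5666, 0.1897, 0.1556]
tool_rot: [-0.671, -0.222, 0.671, -0.221]
wrist_force: [1.2, 4.0, -6.0]
grip_width: 0.0129
6.8833 [0.5666 0.1897 0.1556] yaw+90 rad 0.6378979407133955 F [ 1.1896  4.0458 -6.014 ] T [ 1.165  -0.2526 -0.4228] 0.012917198568704854 -1.4987288228647073
```

View pics/w3.png

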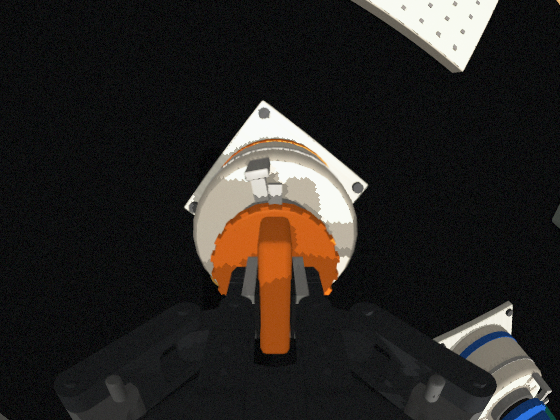

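View pics/z3.png

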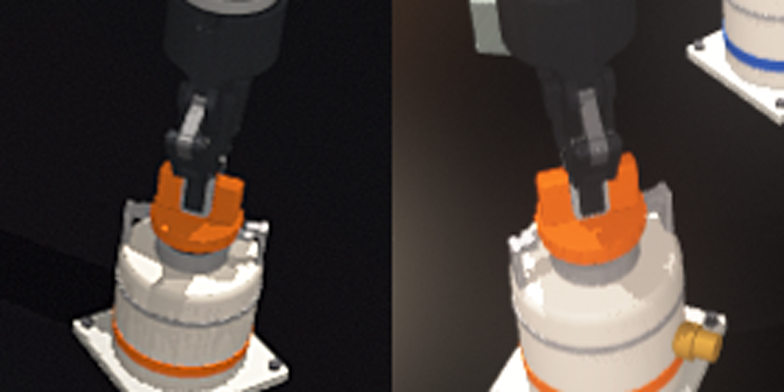

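The first stop is met. The z torque jumped to -0.42 N m at 0.638 rad, and the wrist view shows a lug at (275,190) against the stop at (258,175). I'll pause there to let it vent, then press.

```bash
python3 -m handwheel '[[1,0,0,0,0],[1,0,0,0,0],[1,0,0,0,0],[1,0,0,0,0],[1,0,0,0,0],[1,0,0,0,0],[1,0,0,0,0],[1,0,0,0,0],[1,0,0,0,0],[1,0,0,0,0],[1,0,0,0,0],[1,0,0,0,0],[1,0,0,0,0],[1,0,0,0,0],[1,0,0,0,0],[1,0,0,0,0],[1,0,0,0,0],[1,0,0,0,0],[1,0,0,0,0],[1,0,0,0,0]]'; python3 st.py
python3 -m handwheel '[[1,0,0,0,0.015],[1,0.15,0,0,0],[1,0.15,0,0,0],[1,0.15,0,0,0],[1,0.15,0,0,0],[1,0.15,0,0,0],[1,0,0,0,0],[1,0,0,0,0],[1,0,0,0,0]]'; python3 st.py
```

```text
time: 8.7
eef_pos: [0.5666, 0.1897, 0.1556]
tool_rot: [-0.672, -0.222, 0.672, -0.221]
wrist_force: [1.2, 5.5, -4.8]
grip_width: 0.0128
8.7 [0.5666 0.1897 0.1556] yaw+90 rad 0.6370416462117949 F [ 1.207   5.508  -4.8157] T [ 1.178  -0.2989 -0.3733] 0.012762445779494057 -1.4996615859617128
time: 9.45
eef_pos: [0.5667, 0.1897, 0.1499]
tool_rot: [0.673, 0.217, -0.673, 0.217]
wrist_force: [-3.7, 3.8, 6.6]
grip_width: 0.0128
9.45 [0.5667 0.1897 0.1499] yaw+90 rad 0.6243947269909785 F [-3.7219  3.8293  6.552 ] T [ 0.7977  0.8334 -0.0399] 0.01279835396862603 -1.5158359176451288
```

```bash
python3 -m handwheel '[[1,0.14,0,0,0],[1,0,0,0,0],[1,0,0,0,0],[1,0,0,0,0]]'; python3 st.py
python3 -m handwheel '[[1,0,0,0,-0.03],[1,0,0,0,-0.03],[1,0,0,0,-0.03],[1,0,0,0,0]]'; python3 st.py
```

```text
time: 9.78
eef_pos: [0.5667, 0.1897, 0.1487]
tool_rot: [0.673, 0.217, -0.673, 0.217]
wrist_force: [-2.8, 3.0, 7.4]
grip_width: 0.013
9.7833 [0.5667 0.1897 0.1487] yaw+90 rad 0.624385995702067 F [-2.7757  3.0187  7.3846] T [ 0.703   0.882  -0.0754] 0.013020033108585839 -1.5165857733654589
time: 10.12
eef_pos: [0.5667, 0.1898, 0.1487]
tool_rot: [0.662, 0.248, -0.662, 0.248]
wrist_force: [-4.0, 2.8, 7.0]
grip_width: 0.0129
10.1167 [0.5667 0.1898 0.1487] yaw+90 rad 0.7158489313004611 F [-4.001   2.7816  7.0314] T [0.7795 0.8975 0.0281] 0.012941587379107146 -1.4306945883367987
```

Pressed 7 mm, the cap passes beneath the stop with no resistance. I'll keep turning while holding it down.

```bash
python3 -m handwheel '[[1,0,0,0,-0.05],[1,0,0,0,-0.05],[1,0,0,0,-0.05],[1,0,0,0,-0.05],[1,0,0,0,-0.05],[1,0,0,0,-0.05],[1,0,0,0,-0.05],[1,0,0,0,0]]'; python3 st.py
python3 -m handwheel '[[1,0,0,0,-0.05],[1,0,0,0,-0.05],[1,0,0,0,-0.05],[1,0,0,0,-0.04],[1,0,0,0,0]]'; python3 st.py
python3 -m handwheel '[[1,0,0,0,-0.03],[1,0,0,0,-0.03],[1,0,0,0,0]]'; python3 st.py
```

```text
time: 10.78
eef_pos: [0.5664, 0.1901, 0.1485]
tool_rot: [0.609, 0.36, -0.609, 0.36]
wrist_force: [-3.7, 3.4, 8.1]
grip_width: 0.0132
10.7833 [0.5664 0.1901 0.1485] yaw+90 rad 1.0669853137917125 F [-3.7158  3.4154  8.1485] T [0.8256 0.9916 0.1124] 0.013183150548017535 -1.102156540399992
time: 11.2
eef_pos: [0.5662, 0.1902, 0.1484]
tool_rot: [-0.572, -0.416, 0.572, -0.415]
wrist_force: [-5.4, 3.8, 7.4]
grip_width: 0.013
11.2 [0.5662 0.1902 0.1484] yaw+90 rad 1.2565834691149882 F [-5.4094  3.7573  7.3924] T [0.8607 1.0638 0.0094] 0.012978225262886466 -0.9257526697865905
time: 11.45
eef_pos: [0.5661, 0.1902, 0.1484]
tool_rot: [-0.559, -0.433, 0.56, -0.432]
wrist_force: [-3.6, 3.8, 7.8]
grip_width: 0.0128
11.45 [0.5661 0.1902 0.1484] yaw+90 rad 1.3161293464436175 F [-3.5954  3.7643  7.8332] T [0.8501 1.0824 0.0187] 0.01280768003298403 -0.8706084724014129
```

```bash
python3 -m handwheel '[[1,0,0,0,-0.03],[1,0,0,0,-0.02],[1,0,0,0,0]]'; python3 st.py
python3 -m handwheel '[[1,0,0,0,-0.03],[1,0,0,0,0]]'; python3 st.py
python3 -m handwheel '[[1,0,0,0,-0.02],[1,0,0,0,0]]'; python3 st.py
```

```text
time: 11.7
eef_pos: [0.566, 0.1902, 0.1484]
tool_rot: [-0.548, -0.446, 0.549, -0.446]
wrist_force: [-5.8, 4.1, 8.6]
grip_width: 0.0134
11.7 [0.566  0.1902 0.1484] yaw+90 rad 1.3657991865852217 F [-5.8444  4.1167  8.5807] T [0.8166 1.1082 0.0143] 0.013396106775436652 -0.8246288158507159
time: 11.87
eef_pos: [0.566, 0.1902, 0.1484]
tool_rot: [-0.542, -0.454, 0.542, -0.454]
wrist_force: [-3.4, 3.8, 6.7]
grip_width: 0.013
11.8667 [0.566  0.1902 0.1484] yaw+90 rad 1.3949257125714476 F [-3.3675  3.766   6.7191] T [ 0.9373  1.1493 -0.4377] 0.012987849191260566 -0.7974108715617574
time: 12.03
eef_pos: [0.566, 0.1902, 0.1484]
tool_rot: [-0.538, -0.46, 0.538, -0.459]
wrist_force: [-5.2, 3.9, 5.6]
grip_width: 0.0128
12.0333 [0.566  0.1902 0.1484] yaw+90 rad 1.413392567894843 F [-5.1604  3.932   5.6258] T [ 0.9688  1.2366 -0.7258] 0.012761356988277578 -0.7800398763829877
```

The end of travel is met: torque -0.73 N m at 1.41 rad. I'll relax the twist and let the cap spring up in the grip.

```bash
python3 -m handwheel '[[1,0,0,0,0.02],[1,-0.15,0,0,0],[1,-0.15,0,0,0],[1,-0.15,0,0,0],[1,-0.15,0,0,0],[1,-0.15,0,0,0],[1,-0.08,0,0,0],[1,0,0,0,0],[1,0,0,0,0],[1,0,0,0,0]]'; python3 st.py
```

```text
time: 12.87
eef_pos: [0.566, 0.1901, 0.1555]
tool_rot: [-0.542, -0.454, 0.542, -0.453]
wrist_force: [-3.2, 4.5, 1.3]
grip_width: 0.0127
12.8667 [0.566  0.1901 0.1555] yaw+90 rad 1.3937284031175992 F [-3.1571  4.4763  1.3459] T [ 1.2116  0.5943 -0.4244] 0.012712784180576153 -0.793496468331265
```

```bash
python3 -m handwheel '[[1,-0.02,0,0,0.015],[1,0,0,0,0],[3,0,0,0,0],[4,0,0,0,0],[5,0,0,0,0],[5,0,0,0,0],[5,0,0,0,0],[5,0,0,0,0]]'; python3 st.py
```

```text
time: 13.53
eef_pos: [0.567, 0.1886, 0.1552]
tool_rot: [-0.545, -0.45, 0.546, -0.45]
wrist_force: [-0.1, 0.3, -0.1]
grip_width: 0.05
13.5333 [0.567  0.1886 0.1552] yaw+90 rad 1.3792529848570896 F [-0.1068  0.3134 -0.1351] T [ 0.0427 -0.0093 -0.0425] 0.05000200286716819 -0.8056746736321535
```

```bash
python3 -m handwheel '[[5,-0.5,0,0,0],[5,-1,0,0,0],[5,-1.5,0,0,0],[5,-2,0,0,0],[5,-2,0,0,0],[5,-2,0,0,0],[5,0,0,0,0],[5,0,0,0,0]]'
python3 - <<'E'
import st
from workcell import robot
import cv2,numpy as np
cv2.imwrite("pics/w5.png",robot.camera("wrist")["img"])
a=robot.camera("scene")["img"][120:260,290:430]; b=robot.camera("side")["img"][220:360,150:290]
cv2.imwrite("pics/z5.png",cv2.resize(np.hstack([a,b]),None,fx=2.8,fy=2.8,interpolation=cv2.INTER_CUBIC))
E
```

```text
time: 14.2
eef_pos: [0.5676, 0.1896, 0.2472]
tool_rot: [0.546, 0.449, -0.544, 0.451]
wrist_force: [-1.1, -0.4, -0.4]
grip_width: 0.0502
14.2 [0.5676 0.1896 0.2472] yaw+90 rad 1.3798608148131344 F [-1.1234 -0.4144 -0.4052] T [0.0512 0.0384 0.0206] 0.05021691987479117 -0.7613170490338178
```

View pics/w5.png

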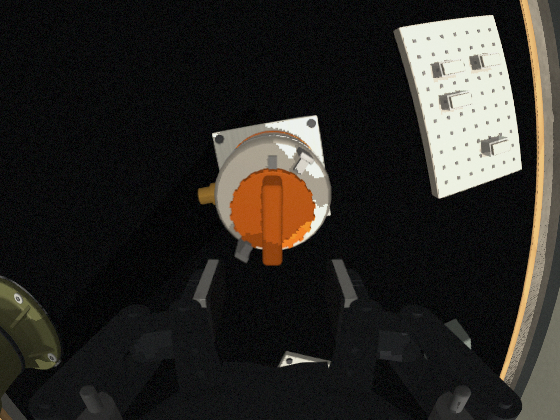

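View pics/z5.png

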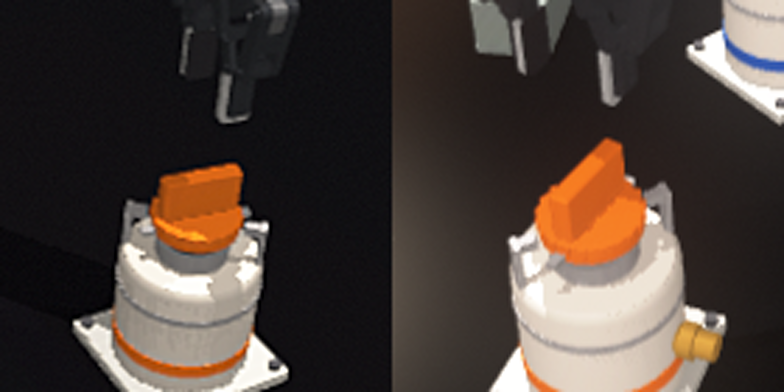

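The wrist view shows the gripper clear of the cap. The bar lies at (272,175)-(272,265), in line with the tool yaw of 1.38 rad, and the lug at (272,161) is well past the stop at (302,160). The cap is up again.

```bash
python3 -c "
from workcell import robot
print(robot.job_done())"
```

```text
the job is handed in; nothing more can be done
None
```

The orange pressure cap is open, and I handed the job in at about 14.4 s of the 38 s allowed. The blue cap was never touched.

- **First stop:** I gripped the orange bar once for the whole job and turned it anticlockwise without pressing. It met the first stop at about 0.64 rad, where the torque jumped to -0.42 N m and the wrist camera showed a lug against a stop. I held it there for about 1.8 s to vent.
- **Press and turn:** I pressed the cap down about 7 mm, with 7.4 N of spring force. Kept down, it passed under the stop without resistance and turned on to its end at about 1.40 rad, where the torque rose to -0.73 N m.
- **Release:** I let the cap rise while still gripped. The tool returned to z = 0.1555 m, the height before pressing. I then opened the fingers and lifted clear.

**Last checks:** The images show the bar in line with the tool at about 1.38 rad, the lug well past the stop, the cap up and the gripper clear. I did not measure the blue cap's angle at the end or take a separate reading of the orange cap's final height. No check failed or disagreed. The early bar-angle estimates differed by about 3° between cameras, which had no effect on the grasp.

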